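# Free a beaker carrier from a shaker whose two hold-down knobs have opposite threads

### The arm

A 6-joint arm with a two-finger parallel gripper is mounted at the origin on the work surface; the furniture and walls round the work are solid. World frame = base frame: x ahead of the robot, y to its left, z up, the work surface at z = 0. Lengths are in mm, angles in degrees, forces in N, time in s.
With the tool pointing down it reaches from about 325 to 775 mm from the base axis. Payload 9.3 kg.
Tool frame: the origin (TCP) lies between the finger pads; the fingertips stand arm.tip_reach ahead of it and the grasp point (between the pads) lies 3 mm ahead of it (arm.tip_reach is the distance from the TCP to the fingertips, in mm); z points along the fingers, y is the direction in which the jaws open and shut (so a half turn about z gives the same grasp; the last joint's range is limited). The gripper opens to 85 mm and grips with 20 to 120 N. Pads are 22 mm wide; open, the fingers measure 114 mm over their backs; the gripper's body (76 mm by 85 mm) begins 54 mm behind the grasp point. The pads swing forward as they close: fully open they stand 13 mm farther back than shut.
Start: joints at [31.822, 14.817, 1.232, 76.415, 0, 81.257], TCP at [417.816, 357.669, 253.279] pointing down, gripper open.
Joint ranges: [-174.27, 174.27], [-52.1, 104.24], [-59.71, 78.15], [-110.17, 111.67], [-87.03, 83.33], [-180, 180]. Speed limits (degrees/s): [127.2, 127.2, 159.86, 180, 180, 180].

### API

Orientations are given as a 3x3 rotation matrix whose columns are the frame's x, y, z axes.
In Python, from station import arm gives the robot as it stands.
- The arm moves only by the tool drive_tool, never from a script. Its argument "rows" is a list of rows, each a list of 5 numbers: the shift along the tool's x, y, z in cm, then the turn about the tool's z in degrees, then the opening, from 0 (shut) to 1 (fully open). A call has 1 to 20 rows; each row shifts and turns the commanded pose from where the row before left it, along the tool's axes as they then stand; what a row does not reach is not made up. A row lasts 1/10 s, in which the tool goes at most 50 mm and 8.59 degrees, less where a joint would pass 70% of its speed; a pose out of reach is approached as far as the arm can. A call is refused whole if a number of a shift passes 5 or a number of a turn 8.59, either way. A call with a gripper value outside its range is refused whole. The fingers move at their own pace and stop on an object; the grip force is fixed at half the most. Time passes only in rows, so rows that do not move let the fingers close. It gives the time, the measured TCP pose, the force and the opening at its end, in the units of the state.
- arm.state(): the state, without advancing time (a new reading comes with each control period).
- arm.capture(name): name is "scene" or "top" or "wrist"; returns the picture (480x640x3 uint8, blue, green, red); there is no depth.
- arm.camera_model(name): a dict with "vfov" (degrees; the focal length in pixels is half the picture's height over the tangent of half this angle, whatever the lens; pixels are square), "cx", "cy" (the principal point, pixels), "R" (3x3) and "t" (3): a world point X has camera coordinates R X + t. Camera axes: x right, y down, z forward; pixel columns grow to the right and rows downward; lengths in mm; the calibration is good to about 2 mm. A picture is of the moment at which its call begins: read the wrist's pose just before it. camera_model takes no time and is no camera call; for the wrist camera it gives the pose at the moment of the call.
- arm.sign_off(): hands the job in, once; it reports no verdict.
The state is a dict: "t": time; "qpos": joint angles; "qd": joint speeds; "tau": joint torques, N m; "ee_pos": TCP position; "tool_rot": TCP orientation; "wrist_force": force on the tool from outside, world axes, zero at the start; "ft_torque": the same for the moment, N m; "grip_width": finger opening in mm.
Only numpy, scipy, OpenCV 4.12 (cv2) and the standard library are available. Lean on these libraries where they do the work, as an engineer would, in place of code of your own. Each camera call takes 0.05 s, during which the arm holds its last target.

### The job

Two black T-shaped knobs hold the beaker carrier down on the small shaker; one has an ordinary thread and the other a reverse thread, and nothing shows which is which, so feel which way each one gives and undo both as far as they go. Then pull the carrier out level from under the knobs toward the shaker's control-panel side, lift it off by its handle and set it down flat on the black rubber mat, lengthwise with no part over the edge, both beakers still standing upright in their rings. Leave the tape roll where it is.

Things in the scene. Friction and masses are not known exactly. Their poses are not given: they have to be found in the camera images.
- shaker: small laboratory shaker, fixed: white housing with an aluminium platform 160 mm (own x) by 270 mm (own y), platform top 52 mm above the table; origin on the table under its centre, z up. The control panel with display and two small dials is on its -x side, which faces the robot roughly (yaw within 0.25 rad)
- knob_a_grip (a point): centre of the grip bar of a black T-shaped hold-down knob, 110 mm above the table: bar 46 mm long (own x), 12 thick (own y), 22 high, on a 15 mm neck. It looks like the other knob; they stand 208 mm apart, near the carrier's ends, either one at either end. Starts tight, bar 25 to 63 degrees counter-clockwise of the shaker's x axis. A beaker rim begins 36 mm from the knob's axis.
- knob_b_grip (a point): centre of the grip bar of a black T-shaped hold-down knob, 110 mm above the table: bar 46 mm long (own x), 12 thick (own y), 22 high, on a 15 mm neck. Below the neck of each knob a 26 mm steel washer holds the carrier down. Starts tight, bar 25 to 63 degrees counter-clockwise of the shaker's x axis. A beaker rim begins 36 mm from the knob's axis.
- knob_a (a joint): turn of the knob at knob_a_grip, rad, positive counter-clockwise from above; 0 = tight. It turns one way only, to a stop 1.5 rad away; the other way is a hard stop. Which way is not told: one knob loosens counter-clockwise, the other clockwise. Stiff (0.2 N m); stays where left.
- knob_b (a joint): turn of the knob at knob_b_grip, as knob_a: positive counter-clockwise, 0 = tight, one free way of 1.5 rad, which is opposite to knob_a's. Steep thread: either knob rises with its washer 3.7 mm per rad undone (at most 5.5 mm); the carrier's lips pass below it from about 1 rad on.
- carrier: loose carrier, 0.28 to 0.46 kg: aluminium plate 236 mm (own y) x 70 mm (own x), 8 thick; origin under its centre, axes first along the shaker's. At each end a slot open to own +x straddles the knob's 8 mm stud, and a 3 mm lip at its mouth catches on the washer until the knob is undone. Then it slides out along own -x (panel side); after 35 mm it is clear of the washers and can be lifted.
- carrier_handle (a point): centre of the carrier's handle: black bar 46 mm long (own y), 12 thick (own x), 26 high, on a 12 mm post, over the carrier's centre, 83 mm above its underside. It stands between the two beakers (48 mm wide, 88 mm apart centre to centre, tops 66 mm above the underside).
- carrier_end_p (a point): underside of the carrier's +y end, in the middle of its width, 118 mm along the carrier's own +y from its centre
- carrier_end_q (a point): underside of the carrier's -y end, in the middle of its width, 118 mm along the carrier's own -y from its centre
- ring_p (a point): place of the middle of a beaker standing in the carrier's ring on its own +y side (44 mm from the carrier's centre, 37 mm above its underside). The ring is steel, 47 mm inside, 24 mm high
- ring_q (a point): place of the middle of a beaker standing in the carrier's ring on its own -y side (44 mm from the carrier's centre, 37 mm above its underside). The ring is steel, 47 mm inside, 24 mm high
- beaker_p_mid (a point): middle (29 mm up) of the clear beaker standing in the ring on the carrier's own +y side: 58 mm high, 48 mm across the rim, open, loose in its ring by about 1.5 mm each way; z along its axis
- beaker_q_mid (a point): middle (29 mm up) of the clear beaker standing in the ring on the carrier's own -y side: 58 mm high, 48 mm across the rim, open, loose in its ring by about 1.5 mm each way; z along its axis
- mat_top (a point): centre of the top of the black rubber mat on the table: 300 mm (own x) by 126 mm (own y), 5 mm thick, fixed; z up. The carrier has to lie with its 236 mm length along the mat's 300 mm length, either way round
- tape_roll: roll of paper tape lying flat, 64 mm across, 19 mm high, loose bystander; origin under its centre

How it is judged (in metres and radians):
On the way, in this order (a step that is already met when the one before it is completed fails the run):
1. one of the knobs is undone (turned at least 0.9 rad from tight) (((value of joint knob_a above 0.9 rad or value of joint knob_a below -0.9 rad) or (value of joint knob_b above 0.9 rad or value of joint knob_b below -0.9 rad))), for 0.1 s.
2. both knobs are undone, with the carrier still on the shaker ((value of joint knob_a above 0.9 rad or value of joint knob_a below -0.9 rad) and (value of joint knob_b above 0.9 rad or value of joint knob_b below -0.9 rad) and z of carrier_handle in the frame of shaker below 0.145 m), for 0.1 s.
3. the carrier has been lifted off the shaker, level (z of carrier_handle in the frame of shaker above 0.15 m and angle between carrier_handle's own z axis and vertical below 0.35 rad), for 0.1 s.
At the end, for the whole second after the job is handed in: Carrier released, flat on the mat (tilt < 0.08 rad), lengthwise, nothing over the edge (end middles within 150 mm of the mat's centre along it, 28 mm across); both beakers upright (tilt < 0.12 rad) within 10 mm of their places in the rings; both knobs at least 0.9 rad from tight (x of carrier_end_p in the frame of mat_top between -0.15 and 0.15 m and y of carrier_end_p in the frame of mat_top between -0.028 and 0.028 m and z of each of carrier_end_p, carrier_end_q in the frame of mat_top below 0.005 m and angle between each of beaker_p_mid, beaker_q_mid's own z axis and vertical below 0.12 rad and distance between beaker_p_mid and ring_p below 0.01 m and x of carrier_end_q in the frame of mat_top between -0.15 and 0.15 m and y of carrier_end_q in the frame of mat_top between -0.028 and 0.028 m and distance between beaker_q_mid and ring_q below 0.01 m and (value of joint knob_a above 0.9 rad or value of joint knob_a below -0.9 rad) and (value of joint knob_b above 0.9 rad or value of joint knob_b below -0.9 rad) and angle between carrier_handle's own z axis and vertical below 0.08 rad and contact force between carrier and the fingers below 0.1 N and z of carrier_handle in the frame of mat_top above 0.078 m); the robot touches nothing.
It fails at once if the tape roll is moved by more than 30 mm (distance of tape_roll from where it was at the start of the episode above 0.03 m).
It fails at once if a beaker is tipped by more than 0.6 rad (angle between any of beaker_p_mid, beaker_q_mid's own z axis and vertical above 0.6 rad).
It also fails if it takes over 61 s, if anything falls off the work surface, if the arm or the gripper's body presses on something with over 40 N, if the wrist force passes 120 N, or if a joint passes its speed limit or range.

## Working session

There is one attempt and no reset: what is moved stays moved. The work goes in short steps, Python scripts to look and compute and a tool call to move; the robot and the scene stay as the last step left them, time stands still between calls to the robot, and variables do not carry over. Pictures are saved under pics/ and viewed, and the job is handed in when it is done.

Besides the shell and the picture viewer there is one more tool, called in YAML: its name, and indented under it one key for each argument. drive_tool: Moves the arm, as the interface text tells. Its arguments: {"type":"object","properties":{"rows":{"type":"array","items":{"type":"array","items":{"type":"number"}}}},"required":["rows"]}

```bash
ls; mkdir -p pics
python3 - <<'E'
from station import arm
import cv2,numpy as np
s=arm.state();print(s)
print(arm.tip_reach)
for n in ["scene","top","wrist"]:
    m=arm.camera_model(n);print(n,m)
    cv2.imwrite(f"pics/{n}0.png",arm.capture(n))
E
```

```text
pics
{'t': 0.0, 'qpos': array([ 3.18226506e+01,  1.48499299e+01,  1.18606383e+00,  7.64156571e+01,
       -1.43913463e-03,  8.12569856e+01]), 'qd': array([ 0.01372504,  0.00519451,  0.03411555, -0.06583001,  0.01885076,
        0.00298066]), 'tau': array([ 1.99438690e-02, -5.55771625e+01,  3.44640112e+01,  1.39052604e-02,
       -2.47958960e-04, -4.93077766e-05]), 'ee_pos': array([417.57652993, 357.51843751, 252.64866313]), 'tool_rot': array([[-6.50319005e-01,  7.59660340e-01, -1.16606722e-03],
       [ 7.59661212e-01,  6.50318595e-01, -7.53191800e-04],
       [ 1.86145258e-04, -1.37563098e-03, -9.99999036e-01]]), 'wrist_force': array([0.29077831, 0.27110918, 0.06372918]), 'ft_torque': array([-0.04799273, -0.03259283, -0.00407152]), 'grip_width': 85.14358097161235}
22.0
scene {'vfov': 56.679249233267, 'cx': 317.66252494558637, 'cy': 234.96602843159872, 'R': array([[ 0.85949003, -0.51082581,  0.01827238],
       [-0.34156593, -0.60056195, -0.72295093],
       [ 0.38027569,  0.6151279 , -0.69065771]]), 't': array([-397.47623185,  270.32753087,  723.8260232 ])}
top {'vfov': 51.69234579936852, 'cx': 321.25574353765813, 'cy': 241.18959469336798, 'R': array([[-0.01147804, -0.99936048, -0.03386573],
       [-0.9903935 ,  0.01602933, -0.13734549],
       [ 0.1378005 ,  0.03196394, -0.9899441 ]]), 't': array([ 52.62872811, 492.10839748, 878.49246699])}
wrist {'vfov': 67.39744863776694, 'cx': 316.0129130959493, 'cy': 239.97270293475324, 'R': array([[ 0.76037453,  0.6494833 , -0.00142168],
       [ 0.61982703, -0.72499744,  0.30032177],
       [ 0.19402326, -0.22923822, -0.95383689]]), 't': array([-548.86294901,  -37.63455072,  379.04864001])}
```

View pics/scene0.png

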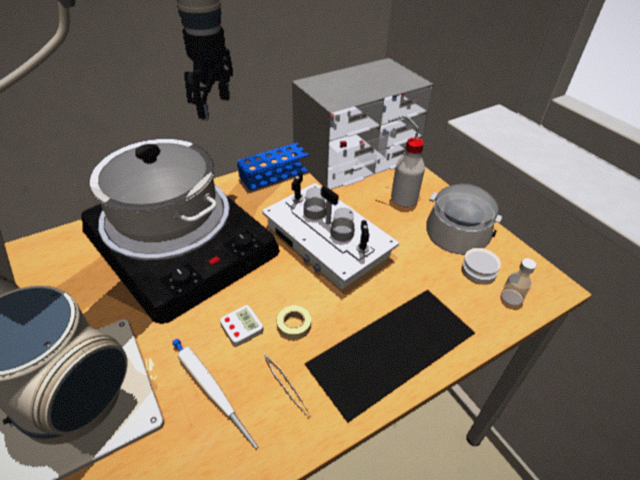

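View pics/top0.png

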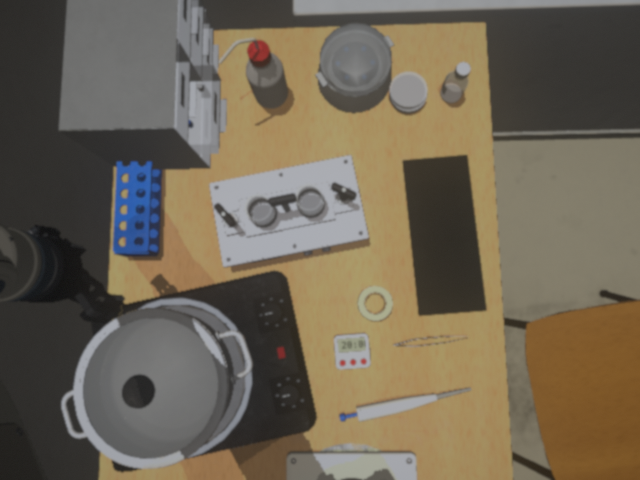

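View pics/wrist0.png

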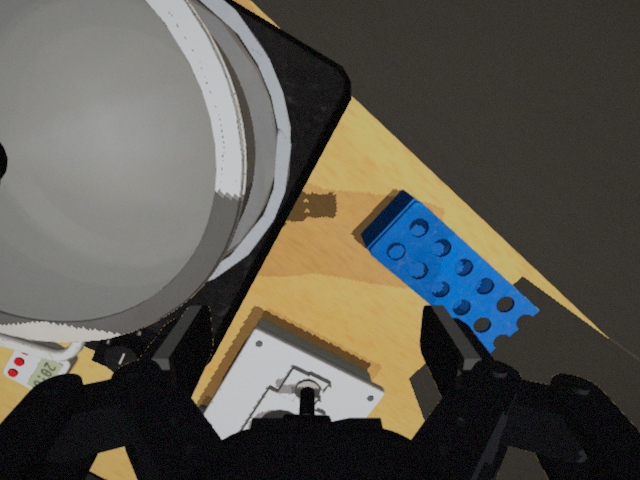

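The pictures show the shaker around top (290,210), its knobs near (226,215) and (343,191), the mat at (445,235) and the tape at (375,303). I'll zoom in next.

```bash
python3 - <<'E'
import cv2
im=cv2.imread("pics/top0.png")
cv2.imwrite("pics/z1.png",cv2.resize(im[145:275,200:375],None,fx=4.5,fy=4.5,interpolation=cv2.INTER_CUBIC))
im=cv2.imread("pics/scene0.png")
cv2.imwrite("pics/z2.png",cv2.resize(im[160:300,250:410],None,fx=4.2,fy=4.2,interpolation=cv2.INTER_CUBIC))
E
cat > h.py <<'E'
import numpy as np,cv2
from station import arm
def f(m): return 240/np.tan(np.radians(m["vfov"]/2))
def ray(m,u,v,z):
    d=np.array([(u-m["cx"])/f(m),(v-m["cy"])/f(m),1.]);R=np.array(m["R"]);t=np.array(m["t"])
    C=-R.T@t;w=R.T@d;s=(z-C[2])/w[2];return C+s*w
def proj(m,X):
    c=np.array(m["R"])@np.array(X,float)+m["t"];return np.array([m["cx"]+f(m)*c[0]/c[2],m["cy"]+f(m)*c[1]/c[2]])
E
python3 - <<'E'
from h import *
m=arm.camera_model("top");im=cv2.imread("pics/top0.png")
# platform
for nm,mask,z in [("plat",cv2.inRange(im,(165,165,165),(255,255,255)),52),("mat",cv2.inRange(im,(0,0,0),(30,30,30)),5)]:
    cs,_=cv2.findContours(mask,cv2.RETR_EXTERNAL,cv2.CHAIN_APPROX_NONE)
    for c in cs:
        if cv2.contourArea(c)>3000:
            r=cv2.minAreaRect(c);b=cv2.boxPoints(r);print(nm,r,[ray(m,*p,z)[:2].round(1).tolist() for p in b], ray(m,*r[0],z).round(1))
E
```

```text
plat ((287.11541748046875, 210.076904296875), (82.56488800048828, 146.10650634765625), 78.69007110595703) [[600.9, 255.1], [649.9, -11.0], [498.1, -37.2], [450.0, 222.5]] [548.9 107.1  52. ]
```

View pics/z1.png

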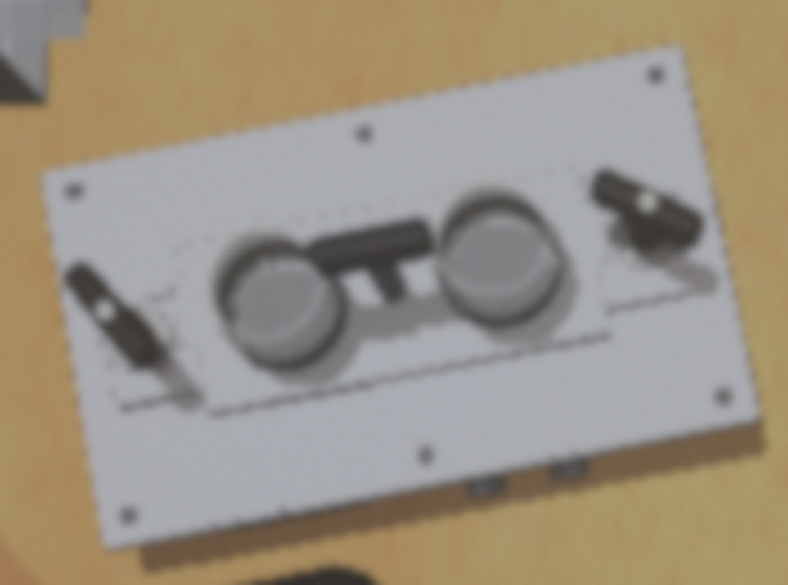

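View pics/z2.png

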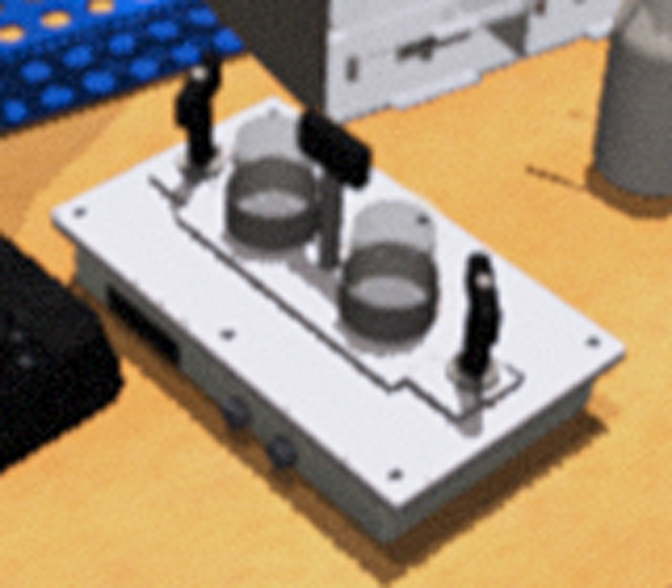

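The crop shows a light dot at each bar's top centre: left (105,310), right (647,203). The carrier handle bar runs from (312,250) to (432,235).

Run:
```python
from h import *
m=arm.camera_model("top");ms=arm.camera_model("scene")
Z=lambda u,v:(u/4.5+200-.4,v/4.5+145-.4)
L=ray(m,*Z(105,310),121);Rr=ray(m,*Z(647,203),121)
print(L,Rr,np.linalg.norm(L-Rr),(L+Rr)/2)
d=L-Rr;yaw=np.degrees(np.arctan2(-d[0],d[1]));print("yaw",yaw)
for nm,a,b in [("L",(72,268),(152,365)),("R",(597,185),(697,235)),("H",(312,253),(432,235))]:
    A=ray(m,*Z(*a),118);B=ray(m,*Z(*b),118);print(nm,A,B,np.degrees(np.arctan2(A[1]-B[1],A[0]-B[0])))
for p in (L,Rr): print(proj(ms,p), (proj(ms,p)-[250,160])*4.2)
# handle top z 52+83+13=148
for z in (148,140): print(ray(m,*Z(372,240),z))
# platform corners
c=[Z(42,172),Z(680,45),Z(760,415),Z(103,547)]
P=[ray(m,*q,52) for q in c];print(np.array(P).round(1),np.mean(P,0));
print("platyaw",[np.degrees(np.arctan2(-(P[i]-P[j])[0],(P[i]-P[j])[1])) for i,j in((0,1),(3,2))])
# handle pt proj check; mat
im=cv2.imread("pics/top0.png");hsv=cv2.cvtColor(im,cv2.COLOR_BGR2HSV)
roi=im[140:330,395:495];mask=cv2.inRange(roi,(0,0,0),(45,45,45))
cs,_=cv2.findContours(mask,cv2.RETR_EXTERNAL,cv2.CHAIN_APPROX_NONE);c=max(cs,key=cv2.contourArea)
r=cv2.minAreaRect(c);b=cv2.boxPoints(r)+[395,140];W=np.array([ray(m,*p,5)[:2] for p in b]);print(r,W.round(1),W.mean(0))
mask=cv2.inRange(im[270:340,340:410],(120,180,180),(255,255,255))
cs,_=cv2.findContours(mask,cv2.RETR_EXTERNAL,cv2.CHAIN_APPROX_NONE);c=max(cs,key=cv2.contourArea);
(x,y),rr=cv2.minEnclosingCircle(c);print("tape",ray(m,x+340,y+270,19),rr)
s=arm.state();print(s["qpos"])
```

```text
[530.82204303 208.98187258 121.        ] [568.00107025   4.6358877  121.        ] 207.7006538317351 [549.41155664 106.80888014 121.        ]
yaw 10.311689147172103
L [547.84109199 222.53425137 118.        ] [510.05516644 191.5539065  118.        ] 39.34802229430362
R [576.07285669  23.32668773 118.        ] [556.05017198 -13.96000503 118.        ] 61.76452272185562
H [551.90598402 131.29530506 118.        ] [557.97804479  85.84891809 118.        ] 97.61017935718198
[296.67411722 178.13482755] [196.03129231  76.16627572]
[364.56879386 227.7437187 ] [481.18893419 284.52361855]
[549.56011581 105.20352181 148.        ]
[551.40714437 106.09933351 140.        ]
[[603.  252.3  52. ]
 [651.2 -11.1  52. ]
 [497.  -40.1  52. ]
 [447.7 224.5  52. ]] [549.71895742 106.38132695  52.        ]
platyaw [np.float64(10.378581520224731), np.float64(10.546566740317111)]Traceback (most recent call last):
  File "<stdin>", line 19, in <module>
ValueError: max() iterable argument is empty
```

Run:
```python
from h import *
m=arm.camera_model("top");ms=arm.camera_model("scene")
im=cv2.imread("pics/top0.png");print(im[235,445],im[280,435],im[175,465])
roi=im[140:330,395:495];mask=cv2.inRange(roi,(0,0,0),(75,75,75))
cs,_=cv2.findContours(mask,cv2.RETR_EXTERNAL,cv2.CHAIN_APPROX_NONE);c=max(cs,key=cv2.contourArea)
r=cv2.minAreaRect(c);b=cv2.boxPoints(r)+[395,140];W=np.array([ray(m,*p,5)[:2] for p in b]);print(r,W.round(1),W.mean(0))
d=[W[(i+1)%4]-W[i] for i in range(4)];print([(np.linalg.norm(x).round(1),np.degrees(np.arctan2(x[1],x[0])).round(1)) for x in d])
print(im[303,362:390].tolist())
mask=cv2.inRange(im[280:330,345:405],(130,170,170),(255,255,255))
cs,_=cv2.findContours(mask,cv2.RETR_EXTERNAL,cv2.CHAIN_APPROX_NONE);print(len(cs))
c=max(cs,key=cv2.contourArea);(x,y),rr=cv2.minEnclosingCircle(c);print("tape",ray(m,x+345,y+280,19),rr)
```

```text
[37 44 49] [41 49 54] [42 51 55]
((48.758514404296875, 95.07945251464844), (155.57388305664062, 65.7664566040039), 83.8844985961914) [[ 650.7 -113. ]
 [ 661.9 -239.1]
 [ 365.7 -254.1]
 [ 354.2 -133.5]] [ 508.12669094 -184.90864002]
[(np.float64(126.6), np.float64(-84.9)), (np.float64(296.7), np.float64(-177.1)), (np.float64(121.2), np.float64(95.4)), (np.float64(297.2), np.float64(4.0))]
[[139, 168, 168], [129, 158, 160], [112, 143, 153], [101, 140, 157], [100, 145, 163], [103, 151, 168], [104, 153, 170], [103, 151, 170], [103, 151, 170], [103, 151, 170], [103, 151, 170], [101, 149, 170], [100, 147, 169], [101, 148, 170], [101, 149, 170], [102, 149, 170], [100, 148, 170], [99, 147, 170], [99, 147, 170], [98, 147, 169], [97, 144, 165], [89, 132, 152], [82, 116, 136], [91, 120, 135], [112, 140, 147], [132, 161, 161], [140, 169, 169], [142, 171, 170]]
4
tape [381.18576851 -49.62604724  19.        ] 15.307032585144043
```

```bash
cat >> h.py <<'E'
def psi(s=None):
    s=s or arm.state();R=s["tool_rot"];return np.degrees(np.arctan2(R[1,1],R[0,1]))
def to(x,y,z,ps=None):
    s=arm.state();R=s["tool_rot"];d=R.T@(np.array([x,y,z])-s["ee_pos"])/10
    out=f"tool shift cm {d.round(2)}"
    if ps is not None:
        t=(psi(s)-ps+180)%360-180;out+=f" turn {t:.1f}"
    print(out)
def st():
    s=arm.state();print("t",round(s["t"],2),"pos",s["ee_pos"].round(1),"psi",psi(s).round(2),"q",s["qpos"].round(1),"F",s["wrist_force"].round(2),"T",s["ft_torque"].round(3),"w",round(s["grip_width"],1), "zax",s["tool_rot"][:,2].round(4))
E
python3 - <<'E'
from h import *
st();to(530.8,209,185,129.3)
E
```

```text
t 0.15 pos [417.7 357.6 252.8] psi 40.56 q [31.8 14.8  1.2 76.4 -0.  81.3] F [ 0.08 -0.21 -0.02] T [ 0.    -0.01  -0.039] w 85.3 zax [-9.e-04 -5.e-04 -1.e+00]
tool shift cm [-18.64  -1.06   6.78] turn -88.7
```

drive_tool:
  rows:
    - [-3.1, -0.2, 0, 0, 0.4]
    - [-3.1, -0.2, 0, 0, 0.4]
    - [-3.1, -0.2, 0, 0, 0.4]
    - [-3.1, -0.2, 0, 0, 0.4]
    - [-3.1, -0.2, 0, 0, 0.4]
    - [-3.1, -0.1, 0, 0, 0.4]
    - [0, 0, 0.7, -8.5, 0.4]
    - [0, 0, 0.7, -8.5, 0.4]
    - [0, 0, 0.7, -8.5, 0.4]
    - [0, 0, 0.7, -8.5, 0.4]
    - [0, 0, 0.7, -8.5, 0.4]
    - [0, 0, 0.7, -8.5, 0.4]
    - [0, 0, 0.7, -8.5, 0.4]
    - [0, 0, 0.7, -8.5, 0.4]
    - [0, 0, 0.7, -8.5, 0.4]
    - [0, 0, 0.4, -8.5, 0.4]
    - [0, 0, 0, -3.8, 0.4]
    - [0, 0, 0, 0, 0.4]

```text
t: 1.95
ee_pos: [530.3, 209.2, 185.9]
tool_rot: [[-0.773, -0.635, -0.001], [-0.635, 0.773, -0.0], [0.001, 0.0, -1.0]]
wrist_force: [-0.1, -0.0, 0.1]
grip_width: 34.1
```

Run:
```python
from h import *
st();to(530.8,209,185,129.3)
m=arm.camera_model("wrist");im=arm.capture("wrist");cv2.imwrite("pics/w1.png",im)
print(proj(m,[530.8,209,121]),proj(m,[530.8,209,110]))
np.save("m1.npy",m,allow_pickle=True)
```

```text
t 1.95 pos [530.3 209.2 185.9] psi 129.41 q [ 13.1  18.3  -3.7  68.   -0.  -26.3] F [-0.11 -0.02  0.07] T [ 0.032  0.002 -0.012] w 34.1 zax [-8.e-04 -2.e-04 -1.e+00]
tool shift cm [-0.03 -0.05  0.09] turn 0.1
[314.54481149 273.96867975] [314.59054023 266.59068388]
```

View pics/w1.png

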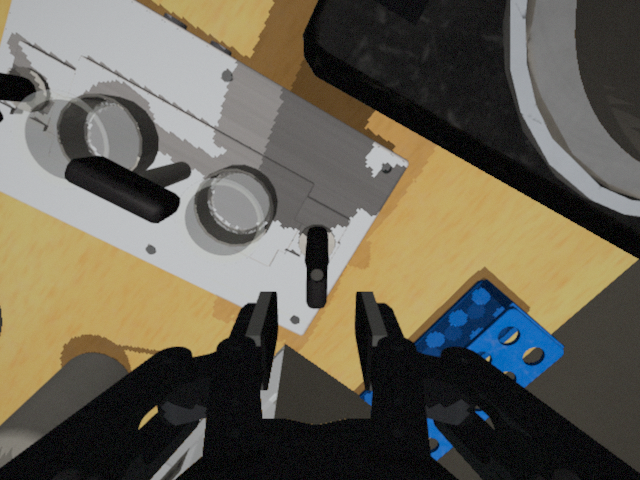

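The wrist view shows the knob's dot at (317,275), against a predicted (314.5,274), with the bar vertical. The alignment is good, so I'll descend and grip.

drive_tool:
  rows:
    - [0, 0, 1.5, 0, 0.4]
    - [0, 0, 1.5, 0, 0.4]
    - [0, 0, 1.5, 0, 0.4]
    - [0, 0, 1.3, 0, 0.4]
    - [0, 0, 0.8, 0, 0.4]
    - [0, 0, 0.4, 0, 0.4]
    - [0, 0, 0, 0, 0.3]
    - [0, 0, 0, 0, 0]
    - [0, 0, 0, 0, 0]
    - [0, 0, 0, 0, 0]
    - [0, 0, 0, 0, 0]
    - [0, 0, 0, 0, 0]

```text
t: 3.2
ee_pos: [530.5, 209.5, 116.8]
tool_rot: [[-0.773, -0.634, 0.001], [-0.634, 0.773, 0.001], [-0.001, 0.0, -1.0]]
wrist_force: [-1.1, 2.9, 4.9]
grip_width: 11.2
```

Run:
```python
from h import *
st()
```

```text
t 3.2 pos [530.5 209.5 116.8] psi 129.37 q [ 13.1  20.9 -10.5  58.5   0.  -26.3] F [-1.06  2.88  4.93] T [ 0.508  0.521 -0.048] w 11.2 zax [ 7.e-04  6.e-04 -1.e+00]
```

Gripped at a width of 11.2. I'll test with a small counter-clockwise turn, which is negative about tool z.

drive_tool:
  rows:
    - [0, 0, 0, -2, 0]
    - [0, 0, 0, -2, 0]
    - [0, 0, 0, 0, 0]

```text
t: 3.5
ee_pos: [530.6, 209.4, 116.7]
tool_rot: [[-0.727, -0.687, 0.001], [-0.687, 0.727, 0.001], [-0.001, -0.0, -1.0]]
wrist_force: [-2.4, 3.2, 5.5]
grip_width: 11.4
```

Run:
```python
from h import *
st()
```

```text
t 3.5 pos [530.6 209.4 116.7] psi 133.37 q [ 13.1  20.9 -10.5  58.5   0.  -30.3] F [-2.41  3.22  5.48] T [ 0.537  0.474 -0.819] w 11.4 zax [ 7.e-04  6.e-04 -1.e+00]
```

Torque rose to 0.82 Nm, well over the 0.2 friction, so this way looks like the hard stop. I'll try clockwise to compare.

drive_tool:
  rows:
    - [0, 0, 0, 4, 0]
    - [0, 0, 0, 4, 0]
    - [0, 0, 0, 4, 0]
    - [0, 0, 0, 0, 0]

```text
t: 3.9
ee_pos: [530.5, 209.5, 117.1]
tool_rot: [[-0.855, -0.519, 0.001], [-0.519, 0.855, 0.001], [-0.001, 0.0, -1.0]]
wrist_force: [-3.7, 1.8, 8.1]
grip_width: 11.0
```

Run:
```python
from h import *
st()
```

```text
t 3.9 pos [530.5 209.5 117.1] psi 121.26 q [ 13.1  20.9 -10.5  58.6   0.  -18.1] F [-3.67  1.8   8.05] T [0.561 0.815 0.082] w 11.0 zax [ 9.e-04  7.e-04 -1.e+00]
```

Torque stayed low, so the left knob undoes clockwise. I'll continue to its stop, rising with the thread.

drive_tool:
  rows:
    - [0, 0, -0.08, 5, 0]
    - [0, 0, -0.035, 5, 0]
    - [0, 0, -0.035, 5, 0]
    - [0, 0, -0.035, 5, 0]
    - [0, 0, -0.035, 5, 0]
    - [0, 0, -0.035, 5, 0]
    - [0, 0, -0.035, 5, 0]
    - [0, 0, -0.035, 5, 0]
    - [0, 0, -0.035, 5, 0]
    - [0, 0, -0.035, 5, 0]
    - [0, 0, -0.035, 5, 0]
    - [0, 0, -0.035, 5, 0]
    - [0, 0, -0.035, 5, 0]
    - [0, 0, -0.035, 5, 0]
    - [0, 0, -0.03, 4, 0]
    - [0, 0, 0, 2, 0]
    - [0, 0, 0, 0, 0]

```text
t: 5.6
ee_pos: [530.5, 210.4, 122.2]
tool_rot: [[-0.711, 0.703, 0.0], [0.703, 0.711, 0.002], [0.001, 0.002, -1.0]]
wrist_force: [-1.3, 7.3, 1.8]
grip_width: 11.1
```

Run:
```python
from h import *
st()
```

```text
t 5.6 pos [530.5 210.4 122.2] psi 45.36 q [ 13.1  20.7 -10.   59.3   0.1  57.8] F [-1.3   7.29  1.82] T [1.69  0.386 0.113] w 11.1 zax [ 5.0e-04  2.5e-03 -1.0e+00]
```

drive_tool:
  rows:
    - [0, 0, -0.02, 3, 0]
    - [0, 0, 0, 0, 0]
    - [0, 0, 0, 0, 0.4]
    - [0, 0, 0, 0, 0.4]
    - [0, 0, 0, 0, 0.4]
    - [0, 0, -1, 0, 0.4]
    - [0, 0, -2, 0, 0.4]
    - [0, 0, -3, 0, 0.4]
    - [0, 0, -1.5, 0, 0.4]
    - [0, 0, 0, 0, 0.4]

```text
t: 6.6
ee_pos: [531.5, 209.3, 200.1]
tool_rot: [[-0.674, 0.739, 0.005], [0.739, 0.674, 0.001], [-0.002, 0.004, -1.0]]
wrist_force: [-0.7, 0.1, -0.7]
grip_width: 34.0
```

Run:
```python
from h import *
im=arm.capture("top");cv2.imwrite("pics/z3.png",cv2.resize(im[145:275,200:375],None,fx=4.5,fy=4.5,interpolation=cv2.INTER_CUBIC))
cv2.imwrite("pics/w2.png",arm.capture("wrist"))
st();to(568,4.6,187,151.8)
```

```text
t 6.7 pos [530.4 209.1 197.2] psi 42.36 q [13.1 18.  -2.5 69.5 -0.  60.7] F [ 0.58 -0.25  0.43] T [ 0.008  0.041 -0.013] w 34.0 zax [ 5.e-04 -0.e+00 -1.e+00]
tool shift cm [-17.64 -11.     1.02] turn -109.4
```

View pics/w2.png

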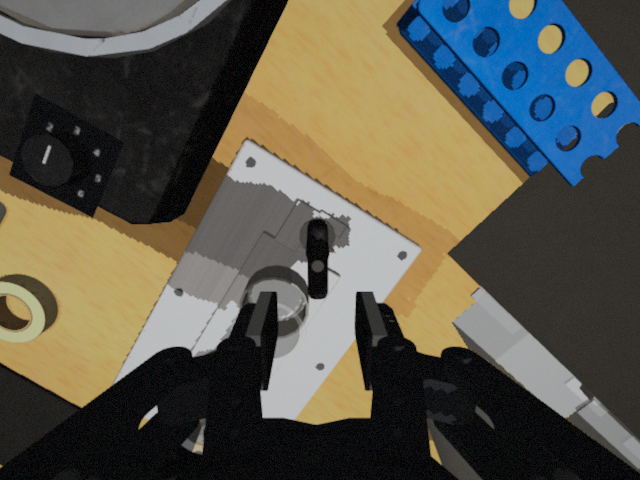

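The bar is vertical between the fingers at (318,265), so it turned with the tool by about 87°. Next is the right knob.

drive_tool:
  rows:
    - [-2.52, -1.57, 0, 0, 0.4]
    - [-2.52, -1.57, 0, 0, 0.4]
    - [-2.52, -1.57, 0, 0, 0.4]
    - [-2.52, -1.57, 0, 0, 0.4]
    - [-2.52, -1.57, 0, 0, 0.4]
    - [-2.52, -1.57, 0, 0, 0.4]
    - [-2.52, -1.57, 0, 0, 0.4]
    - [0, 0, 0, -8.4, 0.4]
    - [0, 0, 0, -8.4, 0.4]
    - [0, 0, 0, -8.4, 0.4]
    - [0, 0, 0.1, -8.4, 0.4]
    - [0, 0, 0.1, -8.4, 0.4]
    - [0, 0, 0.1, -8.4, 0.4]
    - [0, 0, 0.1, -8.4, 0.4]
    - [0, 0, 0.1, -8.4, 0.4]
    - [0, 0, 0.1, -8.4, 0.4]
    - [0, 0, 0.1, -8.4, 0.4]
    - [0, 0, 0.1, -8.4, 0.4]
    - [0, 0, 0.1, -8.4, 0.4]
    - [0, 0, 0.1, -8.4, 0.4]
    - [0, 0, 0, 0, 0.4]

```text
validation failed for argument at $.ro...
```

Run:
```python
from h import *
st()
```

```text
t 6.7 pos [530.4 209.1 197.2] psi 42.36 q [13.1 18.  -2.5 69.5 -0.  60.7] F [ 0.58 -0.25  0.43] T [ 0.008  0.041 -0.013] w 34.0 zax [ 5.e-04 -0.e+00 -1.e+00]
```

That was 21 rows, one too many, so it was refused. I'll send 20.

drive_tool:
  rows:
    - [-2.52, -1.57, 0, 0, 0.4]
    - [-2.52, -1.57, 0, 0, 0.4]
    - [-2.52, -1.57, 0, 0, 0.4]
    - [-2.52, -1.57, 0, 0, 0.4]
    - [-2.52, -1.57, 0, 0, 0.4]
    - [-2.52, -1.57, 0, 0, 0.4]
    - [-2.52, -1.57, 0, 0, 0.4]
    - [0, 0, 0, -8.4, 0.4]
    - [0, 0, 0, -8.4, 0.4]
    - [0, 0, 0, -8.4, 0.4]
    - [0, 0, 0.1, -8.4, 0.4]
    - [0, 0, 0.1, -8.4, 0.4]
    - [0, 0, 0.1, -8.4, 0.4]
    - [0, 0, 0.1, -8.4, 0.4]
    - [0, 0, 0.1, -8.4, 0.4]
    - [0, 0, 0.1, -8.4, 0.4]
    - [0, 0, 0.1, -8.4, 0.4]
    - [0, 0, 0.1, -8.4, 0.4]
    - [0, 0, 0.1, -8.4, 0.4]
    - [0, 0, 0.1, -8.4, 0.4]

```text
t: 8.7
ee_pos: [567.5, 4.8, 185.8]
tool_rot: [[-0.471, -0.882, -0.002], [-0.882, 0.471, 0.0], [0.001, 0.002, -1.0]]
wrist_force: [0.3, -1.0, 0.2]
grip_width: 34.3
```

Run:
```python
from h import *
m=arm.camera_model("wrist");im=arm.capture("wrist");cv2.imwrite("pics/w3.png",im)
m=arm.camera_model("wrist")
st();to(568,4.6,116,151.8)
print(proj(m,[568,4.6,121]))
```

```text
t 8.75 pos [567.4   4.8 185.6] psi 152.42 q [ -8.   18.2  -4.   68.   -0.  -70.4] F [-0.53 -0.93  0.09] T [-0.032  0.001  0.037] w 34.1 zax [-2.5e-03  3.0e-04 -1.0e+00]
tool shift cm [-0.01 -0.08  6.96] turn 0.6
[313.83725133 273.38155722]
```

View pics/w3.png

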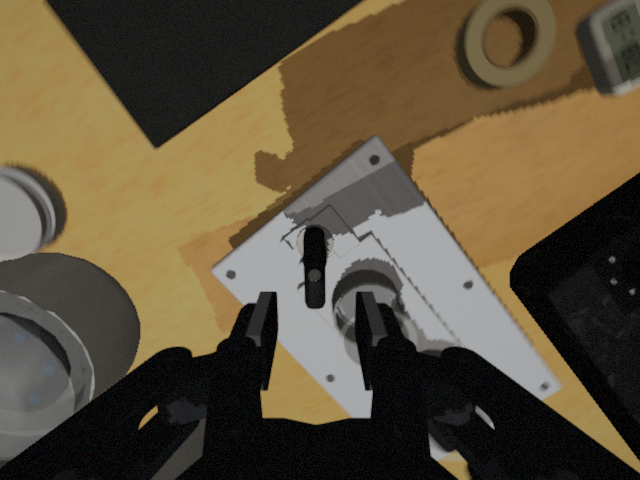

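View pics/z3.png

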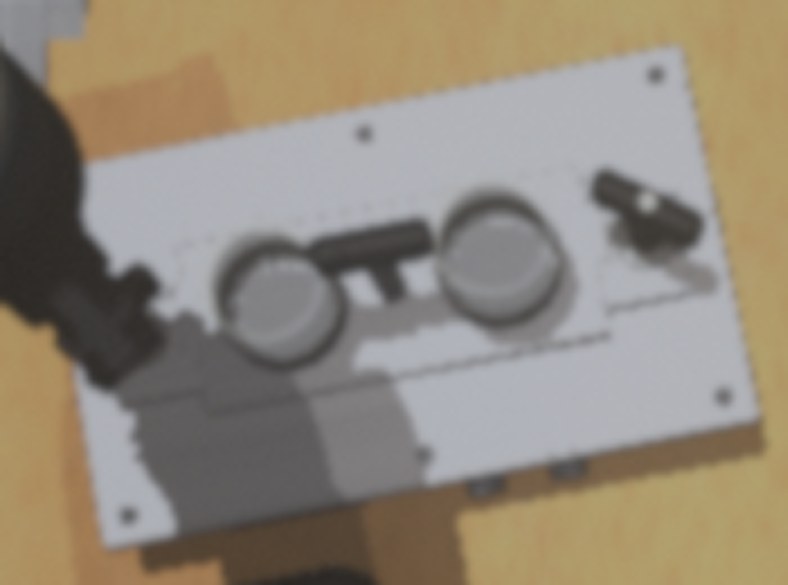

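The right knob's dot is at (314,275) as predicted and the bar is vertical. I'll descend, grip and turn counter-clockwise, the expected way.

drive_tool:
  rows:
    - [0, 0, 1.5, 0, 0.4]
    - [0, -0.05, 1.5, 0.5, 0.4]
    - [0, 0, 1.5, 0, 0.4]
    - [0, 0, 1.3, 0, 0.4]
    - [0, 0, 0.8, 0, 0.4]
    - [0, 0, 0.3, 0, 0.4]
    - [0, 0, 0, 0, 0.3]
    - [0, 0, 0, 0, 0]
    - [0, 0, 0, 0, 0]
    - [0, 0, 0, 0, 0]
    - [0, 0, 0, 0, 0]
    - [0, 0, 0, 0, 0]
    - [0, 0, 0, -4, 0]
    - [0, 0, 0, -4, 0]
    - [0, 0, -0.03, -4, 0]
    - [0, 0, 0, 0, 0]

```text
t: 10.35
ee_pos: [568.8, 4.5, 119.1]
tool_rot: [[-0.289, -0.957, 0.001], [-0.957, 0.289, -0.0], [-0.0, -0.001, -1.0]]
wrist_force: [-2.5, 1.1, 6.6]
grip_width: 11.3
```

Run:
```python
from h import *
st()
```

```text
t 10.35 pos [568.8   4.5 119.1] psi 163.18 q [ -8.   20.6 -10.5  58.8   0.  -81.2] F [-2.47  1.07  6.56] T [ 0.201  0.464 -0.082] w 11.3 zax [ 1.2e-03 -1.0e-04 -1.0e+00]
```

Torque is low, so it turns freely counter-clockwise. I'll continue to the stop.

drive_tool:
  rows:
    - [0, 0, -0.06, -5, 0]
    - [0, 0, -0.035, -5, 0]
    - [0, 0, -0.035, -5, 0]
    - [0, 0, -0.035, -5, 0]
    - [0, 0, -0.035, -5, 0]
    - [0, 0, -0.035, -5, 0]
    - [0, 0, -0.035, -5, 0]
    - [0, 0, -0.035, -5, 0]
    - [0, 0, -0.035, -5, 0]
    - [0, 0, -0.035, -5, 0]
    - [0, 0, -0.035, -5, 0]
    - [0, 0, -0.035, -5, 0]
    - [0, 0, -0.035, -5, 0]
    - [0, 0, -0.035, -5, 0]
    - [0, 0, -0.03, -4, 0]
    - [0, 0, 0, -1.5, 0]
    - [0, 0, 0, 0, 0]

```text
t: 12.05
ee_pos: [569.8, 5.0, 124.3]
tool_rot: [[0.853, -0.521, 0.003], [-0.521, -0.853, 0.001], [0.002, -0.002, -1.0]]
wrist_force: [4.1, 3.6, 0.1]
grip_width: 11.0
```

Run:
```python
from h import *
st()
```

```text
t 12.05 pos [569.8   5.  124.3] psi -121.41 q [-8.000e+00  2.050e+01 -1.000e+01  5.940e+01  1.000e-01 -1.566e+02] F [4.06 3.56 0.15] T [ 0.792 -1.    -0.18 ] w 11.0 zax [ 0.0027  0.001  -1.    ]
```

drive_tool:
  rows:
    - [0, 0, 0, 0, 0.4]
    - [0, 0, 0, 0, 0.4]
    - [0, 0, 0, 0, 0.4]
    - [0, 0, -1, 0, 0.4]
    - [0, 0, -2, 0, 0.4]
    - [0, 0, -3, 0, 0.4]
    - [0, 0, -1.5, 0, 0.4]
    - [0, 0, 0, 0, 0.4]
    - [0, 0, 0, 0, 0.4]

```text
t: 12.95
ee_pos: [568.4, 4.5, 199.0]
tool_rot: [[0.853, -0.522, 0.0], [-0.522, -0.853, -0.0], [0.0, -0.0, -1.0]]
wrist_force: [0.1, 0.5, -0.7]
grip_width: 34.4
```

Run:
```python
from h import *
cv2.imwrite("pics/w4.png",arm.capture("wrist"))
st();to(549.4,106.8,205,10.4);to(549.4,106.8,205,190.4)
```

```text
t 13.0 pos [568.1   4.6 198.3] psi -121.44 q [  -8.    17.8   -2.6   69.6   -0.  -156.6] F [ 0.2  -0.4  -0.46] T [ 0.     0.024 -0.048] w 34.3 zax [-9.e-04  1.e-04 -1.e+00]
tool shift cm [-6.93 -7.74 -0.67] turn -131.8
tool shift cm [-6.93 -7.74 -0.67] turn 48.2
```

View pics/w4.png

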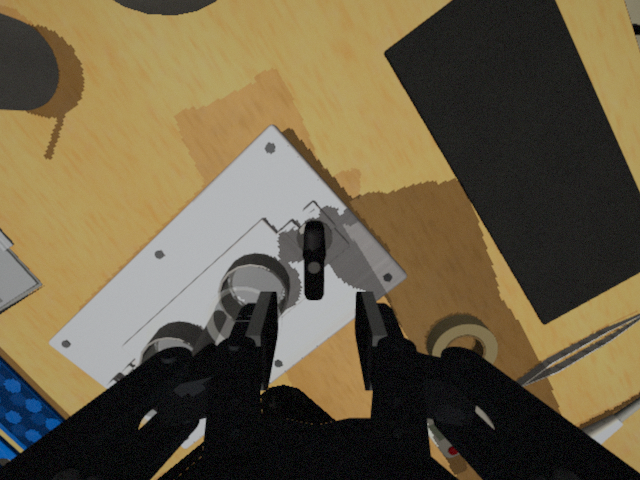

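The right bar turned with the tool too, by 86.7°, and its dot is at (314,268). Now to the handle.

drive_tool:
  rows:
    - [-1.73, -1.94, 0, 0, 0.4]
    - [-1.73, -1.94, 0, 0, 0.4]
    - [-1.73, -1.94, 0, 0, 0.4]
    - [-1.74, -1.92, 0, 0, 0.4]
    - [0, 0, 0, 8, 0.4]
    - [0, 0, 0, 8, 0.4]
    - [0, 0, 0, 8, 0.4]
    - [0, 0, 0, 8, 0.4]
    - [0, 0, 0, 8, 0.4]
    - [0, 0, 0, 8.2, 0.4]
    - [0, 0, 0, 0, 0.4]

```text
t: 14.1
ee_pos: [549.3, 106.7, 197.8]
tool_rot: [[0.178, -0.984, -0.002], [-0.984, -0.178, -0.0], [-0.0, 0.002, -1.0]]
wrist_force: [0.1, 0.2, -0.5]
grip_width: 33.8
```

Run:
```python
from h import *
im=arm.capture("wrist");cv2.imwrite("pics/w5.png",im)
m=arm.camera_model("wrist")
st();to(549.4,106.8,138,190.4)
print(proj(m,[549.4,106.8,148]))
y=np.radians(100.4);e=23*np.array([np.cos(y),np.sin(y),0])
for s in(-1,1):print(proj(m,np.array([549.4,106.8,148])+s*e))
```

```text
t 14.15 pos [549.4 106.7 197.9] psi -169.46 q [  2.4  17.   -3.8  69.3  -0.  -98.1] F [ 0.49 -0.65  0.03] T [-0.017  0.012  0.023] w 34.1 zax [-1.7e-03 -1.0e-04 -1.0e+00]
tool shift cm [-0.   -0.02  5.99] turn 0.1
[314.72214391 283.72265355]
[314.73303112 241.04781658]
[314.71204735 323.29832707]
```

View pics/w5.png

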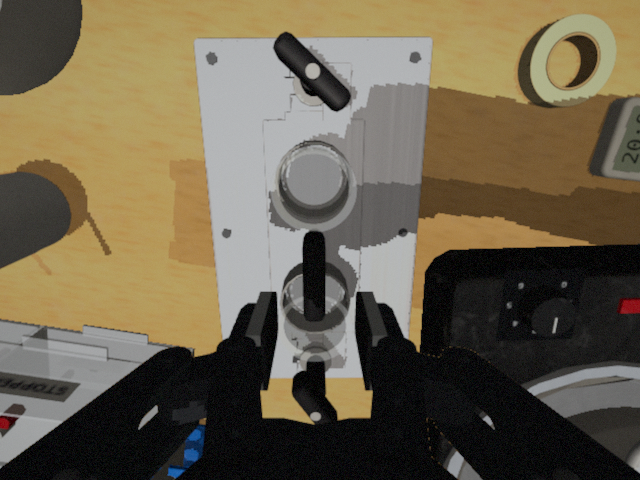

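The handle is centred at (314,277), aligned with the jaws. I'll descend and grip.

drive_tool:
  rows:
    - [0, 0, 1.5, 0, 0.4]
    - [0, 0, 1.5, 0, 0.4]
    - [0, 0, 1.2, 0, 0.4]
    - [0, 0, 1, 0, 0.4]
    - [0, 0, 0.6, 0, 0.4]
    - [0, 0, 0.2, 0, 0.4]
    - [0, 0, 0, 0, 0.3]
    - [0, 0, 0, 0, 0]
    - [0, 0, 0, 0, 0]
    - [0, 0, 0, 0, 0]
    - [0, 0, 0, 0, 0]
    - [0, 0, 0, 0, 0]

```text
t: 15.35
ee_pos: [550.3, 106.8, 139.4]
tool_rot: [[0.18, -0.984, 0.001], [-0.984, -0.18, 0.0], [0.0, -0.001, -1.0]]
wrist_force: [2.8, 0.7, 4.0]
grip_width: 11.3
```

Run:
```python
from h import *
st()
```

```text
t 15.35 pos [550.3 106.8 139.4] psi -169.63 q [  2.4  19.   -9.8  61.1   0.  -98. ] F [2.83 0.71 4.  ] T [ 0.115 -0.302  0.027] w 11.3 zax [ 1.5e-03  1.0e-04 -1.0e+00]
```

drive_tool:
  rows:
    - [0, 0.2, -0.03, 0, 0]
    - [0, 0.3, 0, 0, 0]
    - [0, 0.3, 0, 0, 0]
    - [0, 0.4, 0, 0, 0]
    - [0, 0, 0, 0, 0]

```text
t: 15.85
ee_pos: [537.5, 104.5, 139.4]
tool_rot: [[0.18, -0.984, 0.0], [-0.984, -0.18, -0.0], [0.0, -0.0, -1.0]]
wrist_force: [3.2, -0.6, 3.9]
grip_width: 11.3
```

Run:
```python
from h import *
st()
```

```text
t 15.85 pos [537.5 104.5 139.4] psi -169.64 q [  2.2  17.9 -11.5  60.6  -0.  -98.1] F [ 3.18 -0.57  3.9 ] T [ 0.027 -0.435 -0.049] w 11.3 zax [ 1.e-04 -1.e-04 -1.e+00]
```

It slides freely, with about 3 N drag, so I'll continue to roughly 46 mm.

drive_tool:
  rows:
    - [0, 0.4, 0, 0, 0]
    - [0, 0.4, 0, 0, 0]
    - [0, 0.5, 0, 0, 0]
    - [0, 0.5, 0, 0, 0]
    - [0, 0.5, 0, 0, 0]
    - [0, 0.5, 0, 0, 0]
    - [0, 0.4, 0, 0, 0]
    - [0, 0.2, 0, 0, 0]
    - [0, 0, 0, 0, 0]

```text
t: 16.75
ee_pos: [504.1, 98.4, 139.4]
tool_rot: [[0.18, -0.984, 0.0], [-0.984, -0.18, -0.0], [0.0, -0.0, -1.0]]
wrist_force: [4.5, 0.3, 7.5]
grip_width: 10.8
```

Run:
```python
from h import *
st()
im=arm.capture("top");cv2.imwrite("pics/z4.png",cv2.resize(im[145:275,200:375],None,fx=4.5,fy=4.5,interpolation=cv2.INTER_CUBIC))
```

```text
t 16.75 pos [504.1  98.4 139.4] psi -169.64 q [  1.7  14.8 -16.   59.2  -0.  -98.7] F [4.48 0.35 7.48] T [ 0.068 -0.471  0.017] w 10.8 zax [ 0. -0. -1.]
```

View pics/z4.png

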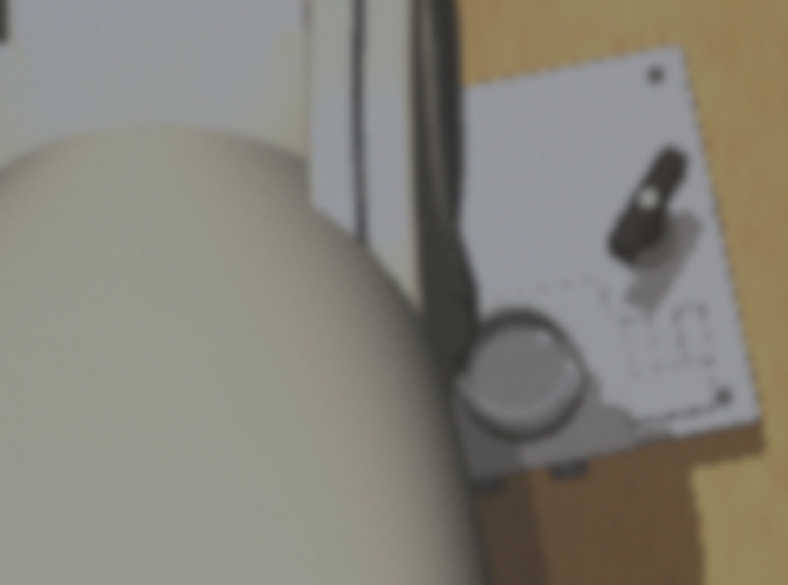

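The picture shows the slot clear of the right knob's washer and the beaker standing. I'll lift slowly.

drive_tool:
  rows:
    - [0, 0, -0.3, 0, 0]
    - [0, 0, -0.4, 0, 0]
    - [0, 0, -0.6, 0, 0]
    - [0, 0, -0.8, 0, 0]
    - [0, 0, -1, 0, 0]
    - [0, 0, -1, 0, 0]
    - [0, 0, -1, 0, 0]
    - [0, 0, -1.2, 0, 0]
    - [0, 0, -1.2, 0, 0]
    - [0, 0, -1, 0, 0]
    - [0, 0, -0.7, 0, 0]
    - [0, 0, -0.4, 0, 0]
    - [0, 0, 0, 0, 0]

```text
t: 18.1
ee_pos: [504.7, 98.5, 235.6]
tool_rot: [[0.18, -0.984, 0.001], [-0.984, -0.18, -0.0], [0.0, -0.001, -1.0]]
wrist_force: [0.0, 0.1, -3.5]
grip_width: 11.5
```

Run:
```python
from h import *
st();to(508,-185,235,94.5)
cv2.imwrite("pics/s2.png",arm.capture("scene"))
```

```text
t 18.1 pos [504.7  98.5 235.6] psi -169.64 q [  1.7  11.6  -5.6  72.7  -0.  -98.7] F [ 0.04  0.15 -3.47] T [ 0.011 -0.076 -0.051] w 11.5 zax [ 6.e-04 -0.e+00 -1.e+00]
tool shift cm [27.95  4.77  0.06] turn 95.9
```

View pics/s2.png

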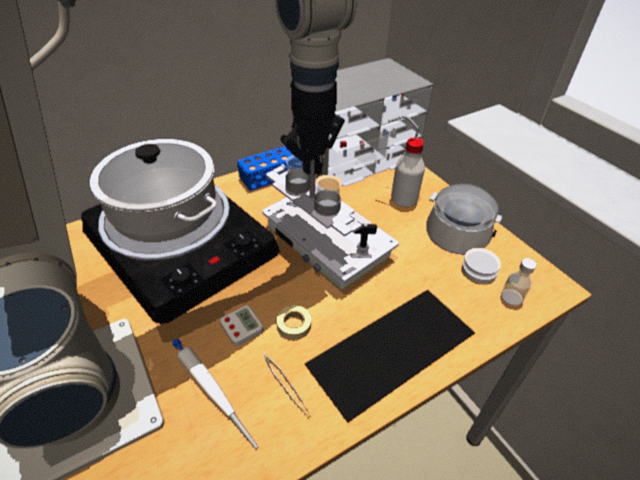

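The carrier is lifted level with both beakers upright at (296,177) and (327,197). I'll carry it over the mat.

drive_tool:
  rows:
    - [0.6, 0.1, 0, 0, 0]
    - [1.2, 0.2, 0, 0, 0]
    - [1.7, 0.3, 0, 0, 0]
    - [2, 0.35, 0, 0, 0]
    - [2, 0.35, 0, 0, 0]
    - [2, 0.35, 0, 0, 0]
    - [2, 0.35, 0, 0, 0]
    - [2, 0.35, 0, 0, 0]
    - [2, 0.35, 0, 0, 0]
    - [2, 0.35, 0, 0, 0]
    - [2, 0.35, 0, 0, 0]
    - [2, 0.35, 0, 0, 0]
    - [2, 0.35, 0, 0, 0]
    - [1.7, 0.3, 0, 0, 0]
    - [1.4, 0.3, 0, 0, 0]
    - [0.9, 0.2, 0, 0, 0]
    - [0.45, 0.1, 0, 0, 0]
    - [0, 0, 0, 0, 0]

```text
t: 19.95
ee_pos: [505.6, -185.8, 235.1]
tool_rot: [[0.179, -0.984, -0.0], [-0.984, -0.179, 0.0], [-0.0, 0.0, -1.0]]
wrist_force: [0.2, -0.1, -4.7]
grip_width: 10.9
```

drive_tool:
  rows:
    - [0, 0, 0, 2, 0]
    - [0, 0, 0, 4, 0]
    - [0, 0, 0, 5.5, 0]
    - [0, 0, 0, 6, 0]
    - [0, 0, 0, 6, 0]
    - [0, 0, 0, 6, 0]
    - [0, 0, 0, 6, 0]
    - [0, 0, 0, 6, 0]
    - [0, 0, 0, 6, 0]
    - [0, 0, 0, 6, 0]
    - [0, 0, 0, 6, 0]
    - [0, 0, 0, 6, 0]
    - [0, 0, 0, 6, 0]
    - [0, 0, 0, 6, 0]
    - [0, 0, 0, 6, 0]
    - [0, 0, 0, 5.5, 0]
    - [0, 0, 0, 4, 0]
    - [0, 0, 0, 2, 0]
    - [0, 0, 0, 0.9, 0]
    - [0, 0, 0, 0, 0]

```text
t: 21.95
ee_pos: [505.7, -184.9, 235.3]
tool_rot: [[-0.997, -0.079, 0.0], [-0.079, 0.997, 0.0], [-0.0, 0.0, -1.0]]
wrist_force: [0.4, 1.1, -3.7]
grip_width: 11.3
```

Run:
```python
from h import *
st();to(508,-185,148,94.5)
m=arm.camera_model("top");im=arm.capture("top");cv2.imwrite("pics/t3.png",im)
cv2.imwrite("pics/z5.png",cv2.resize(im[130:340,380:510],None,fx=2.8,fy=2.8,interpolation=cv2.INTER_CUBIC))
cv2.imwrite("pics/w6.png",arm.capture("wrist"))
cv2.imwrite("pics/s3.png",arm.capture("scene")[180:440,250:500])
```

```text
t 21.95 pos [ 505.7 -184.9  235.3] psi 94.53 q [-29.   14.   -2.5  73.5   0.  -33.5] F [ 0.4   1.11 -3.68] T [ 0.02  -0.023  0.029] w 11.3 zax [ 1.e-04  1.e-04 -1.e+00]
tool shift cm [-0.23 -0.03  8.73] turn 0.0
```

View pics/w6.png

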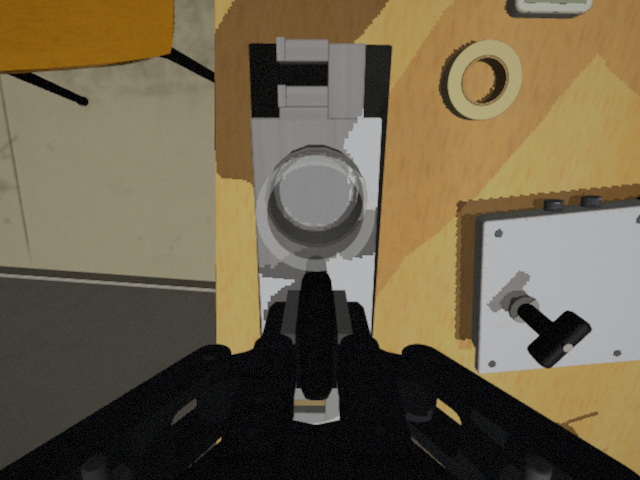

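View pics/s3.png

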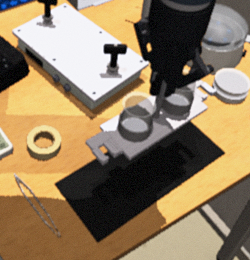

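View pics/z5.png

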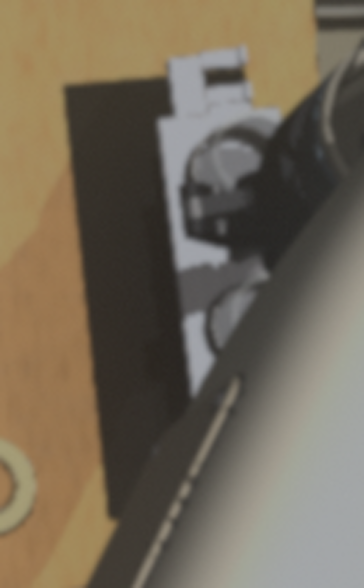

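Run:
```python
from h import *
m=arm.camera_model("top");w=arm.camera_model("wrist")
im=cv2.imread("pics/top0.png")
roi=im[140:330,395:495];mask=cv2.inRange(roi,(0,0,0),(75,75,75))
cs,_=cv2.findContours(mask,cv2.RETR_EXTERNAL,cv2.CHAIN_APPROX_NONE);c=max(cs,key=cv2.contourArea)
p=cv2.approxPolyDP(cv2.convexHull(c),6,True)[:,0]+[395,140];W=np.array([ray(m,*q,5)[:2] for q in p]);print(p.tolist(),W.round(1).tolist(),W.mean(0))
for i in range(len(W)):
    d=W[(i+1)%len(W)]-W[i];print(np.linalg.norm(d).round(1),np.degrees(np.arctan2(d[1],d[0])).round(1))
for q in[(249,44),(391,46)]:print("wrist",ray(w,*q,5).round(1))
# carrier plate edges in wrist img at underside/top height: top z = 235.3-139.4+52+8
zt=235.3-139.4+60
for q in[(252,117),(384,117),(279,39),(391,117),(260,300),(376,300)]:print("car",ray(w,*q,zt).round(1))
```

```text
[[465, 156], [484, 309], [420, 313], [404, 162]] [[658.5, -232.9], [365.5, -252.7], [359.5, -134.9], [649.1, -115.3]] [ 508.19032556 -183.93559164]
293.7 -176.1
118.0 92.9
290.3 3.9
118.0 -85.4
wrist [ 364.6 -254.5    5. ]
wrist [ 356.6 -131.3    5. ]
car [ 426.2 -225.   155.9]
car [ 420.8 -156.2  155.9]
car [ 388.8 -212.6  155.9]
car [ 420.5 -152.6  155.9]
car [ 531.7 -217.5  155.9]
car [ 526.2 -146.9  155.9]
```

The mat centre is about (509,-183.5) with yaw 4°, and the carrier's centre line matches, so only a 2 mm shift along is needed. I'll lower it.

drive_tool:
  rows:
    - [-0.1, 0, 0.4, 0, 0]
    - [-0.1, 0, 0.8, 0, 0]
    - [0, 0, 1.2, 0, 0]
    - [0, 0, 1.5, 0, 0]
    - [0, 0, 1.5, 0, 0]
    - [0, 0, 1.5, 0, 0]
    - [0, 0, 1.5, 0, 0]
    - [0, 0, 1.5, 0, 0]
    - [0, 0, 1.2, 0, 0]
    - [0, 0, 1, 0, 0]
    - [0, 0, 0.7, 0, 0]
    - [0, 0, 0.5, 0, 0]
    - [0, 0, 0.4, 0, 0]
    - [0, 0, 0.2, 0, 0]
    - [0, 0, 0, 0, 0]

```text
t: 23.6
ee_pos: [507.7, -185.3, 96.2]
tool_rot: [[-0.997, -0.078, 0.0], [-0.078, 0.997, -0.0], [-0.0, -0.0, -1.0]]
wrist_force: [-0.6, 0.4, -4.4]
grip_width: 10.9
```

Run:
```python
from h import *
st()
```

```text
t 23.6 pos [ 507.7 -185.3   96.2] psi 94.47 q [-29.   19.3 -16.4  54.3  -0.  -33.4] F [-0.6   0.44 -4.39] T [ 0.034 -0.01  -0.041] w 10.9 zax [ 1.e-04 -1.e-04 -1.e+00]
```

drive_tool:
  rows:
    - [0, 0.05, 0.1, 0, 0]
    - [0, 0, 0.1, 0, 0]
    - [0, 0, 0.1, 0, 0]
    - [0, 0, 0.05, 0, 0]
    - [0, 0, 0, 0, 0]

```text
t: 24.1
ee_pos: [507.6, -184.8, 92.6]
tool_rot: [[-0.997, -0.078, 0.0], [-0.078, 0.997, 0.0], [-0.0, 0.0, -1.0]]
wrist_force: [-0.6, 1.2, -4.4]
grip_width: 11.0
```

Run:
```python
from h import *
st()
```

```text
t 24.1 pos [ 507.6 -184.8   92.6] psi 94.47 q [-28.9  19.5 -16.7  53.8   0.  -33.4] F [-0.57  1.23 -4.35] T [-0.008  0.009  0.033] w 11.0 zax [ 0.  0. -1.]
```

No contact yet, so I'll go down in small steps.

drive_tool:
  rows:
    - [0, 0, 0.06, 0, 0]
    - [0, 0, 0.06, 0, 0]
    - [0, 0, 0, 0, 0]

```text
t: 24.4
ee_pos: [507.6, -184.9, 92.4]
tool_rot: [[-0.997, -0.078, 0.001], [-0.078, 0.997, -0.001], [-0.001, -0.001, -1.0]]
wrist_force: [-3.3, 0.4, 5.9]
grip_width: 11.2
```

Run:
```python
from h import *
st()
```

```text
t 24.4 pos [ 507.6 -184.9   92.4] psi 94.46 q [-28.9  19.5 -16.8  53.7  -0.  -33.4] F [-3.3   0.4   5.85] T [ 0.317  0.674 -0.001] w 11.2 zax [ 8.e-04 -6.e-04 -1.e+00]
```

It's on the mat; the force flipped to +5.9 N. I'll release and rise straight up.

drive_tool:
  rows:
    - [0, 0, 0, 0, 0.15]
    - [0, 0, 0, 0, 0.3]
    - [0, 0, 0, 0, 0.4]
    - [0, 0, 0, 0, 0.4]
    - [0, 0, -0.5, 0, 0.4]
    - [0, 0, -1, 0, 0.4]
    - [0, 0, -2, 0, 0.4]
    - [0, 0, -2.5, 0, 0.4]
    - [0, 0, -2.5, 0, 0.4]
    - [0, 0, -2.5, 0, 0.4]
    - [0, 0, -2.5, 0, 0.4]
    - [0, 0, -1, 0, 0.4]
    - [0, 0, 0, 0, 0.4]

```text
t: 25.7
ee_pos: [508.0, -185.0, 238.0]
tool_rot: [[-0.997, -0.078, 0.003], [-0.078, 0.997, -0.001], [-0.002, -0.002, -1.0]]
wrist_force: [0.4, 0.1, -0.5]
grip_width: 33.9
```

Run:
```python
from h import *
st()
cv2.imwrite("pics/w7.png",arm.capture("wrist"));w=arm.camera_model("wrist")
cv2.imwrite("pics/s4.png",arm.capture("scene"))
```

```text
t 25.7 pos [ 508. -185.  238.] psi 94.47 q [-28.9  14.1  -2.   73.7   0.  -33.4] F [ 0.37  0.06 -0.48] T [ 0.008 -0.071 -0.005] w 33.9 zax [ 0.0026 -0.0014 -1.    ]
```

View pics/w7.png

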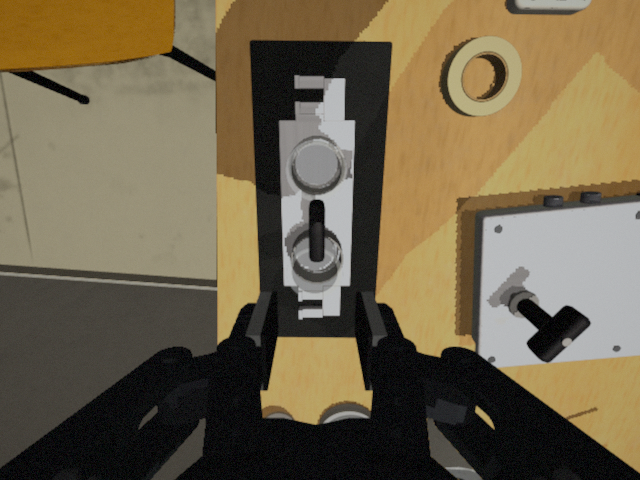

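View pics/s4.png

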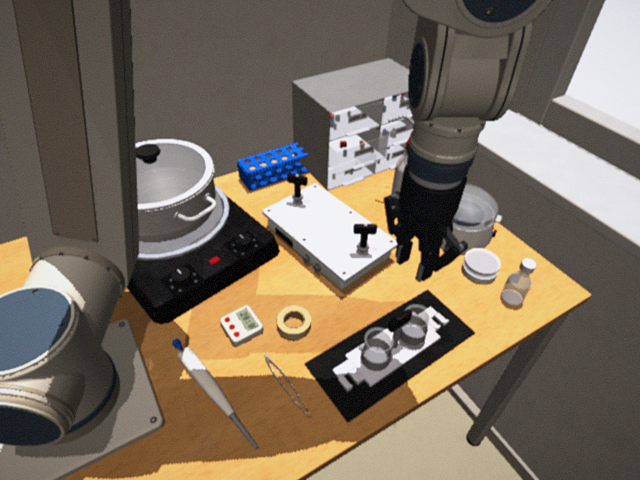

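The carrier lies flat and centred on the mat: its ends are at rows 76 and 319, and the mat spans rows 41 to 337. Both beakers are upright in their rings and the tape is untouched.

Run:
```python
from h import *
w=arm.camera_model("wrist")
for q,z in [((320,76),13),((319,318),13),((320,41),5),((318,337),5)]: print(ray(w,*q,z).round(1))
print(arm.sign_off())
```

```text
[ 387.7 -190.2   13. ]
[ 624.3 -172.3   13. ]
[ 358.9 -192.4    5. ]
[ 652.7 -171.1    5. ]
the job is handed in; nothing more can be done
None
```

I undid both knobs, moved the carrier onto the black mat and handed the job in at about 25.8 s of the 61 s allowed. The hand-in gives no verdict.

- **Knobs:** The left knob (the shaker's +y end) hit a hard stop counter-clockwise, at 0.82 Nm, and turned freely clockwise. The right knob turned freely counter-clockwise. Each gripped bar followed the tool through about 87°, close to the full 1.5 rad.
- **Carrier:** It slid about 47 mm toward the panel with only a few newtons of drag. I then lifted it level by the handle, turned it about 96°, set it on the mat and released it.
- **Last checks:** In the final wrist and scene pictures the carrier's end middles were about 29 mm inside the mat's ends and within about 2 mm of its centre line. Both beakers stood upright in their rings, both knobs were still undone, the tape roll showed no movement and the gripper was well clear.
- **Disagreements:** The mat measured slightly small, about 294 mm long against the stated 300, which does not affect the margins. One move call was refused for having 21 rows; I resent it with 20 and nothing moved in between.

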